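# Close the two-part plaster mould against its stop board

## Task

Close the plaster mould: push the loose half along the bench until its joint face meets the fixed half all along and its back end is flush against the wooden stop board, so that the mouths and blue strokes match. Only push it along the bench with the fingers, keeping it flat, without lifting or tipping it. Leave the cup, the ceramic bird and the mallet where they stand.

Things in the scene. Friction and masses are not known exactly. Their poses are not given: they have to be found in the camera images.
- fixture: Fixed stop board and fixed mould half, one piece. Origin: their inner corner at bench level; z up. Board: wood, front face at x = 0 (faces -x, to the robot), 22 mm thick, 45 high, y -235 to +100. Fixed half: plaster block, x -100 to 0, y 0 to 90, 60 high; its joint face at y = 0 faces -y, the robot's right. Dark half-round mouth and two blue strokes on top at the joint edge.
- mould_half: Loose mould half: solid off-white plaster block, 100 mm along x, 90 along y, 60 high, 0.5 to 0.8 kg, right of the fixed half and short of the board. Origin: centre of underside, z up. Joint face: +y (45 mm off, dark mouth and blue strokes on top there). Back end: +x (50 mm off). Slides at a push of 3 to 10 N; push below 40 mm height or it may tip.
- closed (a point): Point fixed on the bench, at x = -50, y = -45 mm in the fixture's frame: where the origin of the loose half lies when the mould is closed. Axes as the fixture's; the loose half's axes start within 0.36 rad of them and are parallel to them when closed.
- cup: Bystander: unglazed pinkish clay cup, rim diameter 68 mm, 62 mm high, loose, upright in front of the fixed half. Origin: centre of its underside.
- bird: Bystander: small glazed ceramic bird lying on the bench to the right of the work, white with blue head and red tail, about 160 mm long (along its x), 42 mm wide and 42 mm high, loose. Origin: at bench level under the middle of its body.
- mallet: Bystander: wooden mallet standing on its head to the left of the work, head 85 x 75 x 110 mm high, handle 26 mm thick upwards to 215 mm, loose. Origin: centre of its underside.
Not all that is in view belongs to the job. What is shaped like the mould_half but orange or red is not meant.

How it is judged:
By the outcome, as a careful person would: the job done as asked, in the order asked, and still so for the second after the job is handed in, with the robot touching nothing.
It also fails if it takes over 61 s, if anything falls off the work surface, if the arm or the gripper's body presses on something with over 40 N, if the wrist force passes 120 N, or if a joint passes its speed limit or range.

## Robot

A 7-joint arm with a two-finger parallel gripper is mounted at the origin on the work surface. World frame = base frame: x ahead of the robot, y to its left, z up, the work surface at z = 0. Lengths are in m, angles in rad, forces in N, time in s.
With the tool pointing down it reaches from about 0.425 to 0.825 m from the base axis. Payload 3.6 kg.
Tool frame: the origin (TCP) lies on the centre line of the jaws, within the pads' length; the fingertips stand 19 mm ahead of it and the grasp point (between the pads) is the TCP; z points along the fingers, y is the line along which they close (so a half turn about z gives the same grasp; the last joint's range is limited). The gripper opens to 85 mm and grips with 20 to 120 N. Pads are 22 mm wide; open, the fingers measure 114 mm over their backs; the gripper's body (76 mm by 85 mm) begins 54 mm behind the grasp point. The pads swing forward as they close: fully open they stand 13 mm farther back than shut.
Start: joints at [-1.2, 0.615, -0.013, 1.423, 0.008, 1.103, -0.04], TCP at [0.251, 0.599, 0.25] pointing down, gripper open.
Joint ranges: [-3.12, 3.12], [-0.3, 2.06], [-1.34, 1.32], [0.26, 2.42], [-1.36, 4.5], [0.01, 1.98], [-2.84, 2.84]. Speed limits (rad/s): [2.79, 2.79, 3.14, 3.14, 3.14, 3.14, 3.14].

## Interface

Orientations are given as a 3x3 rotation matrix whose columns are the frame's x, y, z axes.
In Python, from station import r gives the robot as it stands. Calls block until the motion is done:
- r.move_to(position, orientation): joint-space move of the TCP to a pose.
- r.move_linear(position, frame=None, feed=0.15, max_force=None): straight line of the TCP; frame=None keeps the orientation; feed is the mean speed in m/s. With max_force (N) it stops when the force on the tool has changed by that much, and returns True; else False.
- r.move_joints(angles): joint-space move.
- r.gripper_to(opening, grasp_force=None): finger opening in m; grasp_force is the grip in N (None keeps the last); returns when the fingers have stopped.
- r.hold(seconds).
- r.solve_ik(position, orientation): joint angles nearest the present ones, or None.
- r.state(): the state.
- r.get_image(name): name is "side" or "top" or "wrist"; returns the picture (384x512x3 uint8, red, green, blue); there is no depth.
- r.get_calibration(name): a dict with "fx", "fy", "cx", "cy" (pixels), "R" (3x3) and "t" (3): a world point X has camera coordinates R X + t. Camera axes: x right, y down, z forward; pixel columns grow to the right and rows downward; lengths in m; the calibration is good to about 2 mm. A picture is of the moment at which its call begins: read the wrist's pose just before it. get_calibration takes no time and is no camera call; for the wrist camera it gives the pose at the moment of the call.
A pose or a line that the arm cannot do raises r.PlanningError and nothing moves.
- r.job_done(): hands the job in; it is judged then, once.
The state is a dict: "t": time; "q": joint angles; "joint_velocities": joint speeds; "joint_torque": joint torques, N m; "tcp_pos": TCP position; "ee_rot": TCP orientation; "contact_force": force on the tool from outside, world axes, zero at the start; "moment": the same for the moment, N m; "finger_gap": finger opening in m; "finger_force": force on a finger pad.
Only numpy, scipy, OpenCV 4.12 (cv2) and the standard library are available. Lean on these libraries where they do the work, as an engineer would, in place of code of your own. Each camera call takes 0.05 s, during which the arm holds its last target. There are 200 camera calls.

## Working session

There is one attempt and no reset: what is moved stays moved. The work goes in short steps, each a Python script; the robot and the scene stay as the last script left them, time stands still between calls to the robot, and variables do not carry over. Pictures are saved under pics/ and viewed, at most 10 in all, crops included, and the job is handed in when it is done.

```bash
mkdir -p pics; ls; python3 - <<'E'
from station import r
import cv2
for n in("top","side"):
    im=r.get_image(n); cv2.imwrite(f"pics/{n}0.png",im[:,:,::-1])
    c=r.get_calibration(n); print(n,{k:(v.round(3).tolist() if hasattr(v,'round') and hasattr(v,'tolist') else v) for k,v in c.items()})
print(r.state()['t'])
E
```

```text
pics
top {'fx': 450.2649053440997, 'fy': 450.2649053440997, 'cx': 259.19143003104796, 'cy': 195.81751360504754, 'R': [[-0.026, -1.0, 0.0], [-0.989, 0.026, -0.145], [0.145, -0.004, -0.989]], 't': [0.019, 0.61, 1.221]}
side {'fx': 420.28199811209555, 'fy': 420.28199811209555, 'cx': 252.99973240472673, 'cy': 201.94706167021542, 'R': [[0.834, -0.551, 0.012], [-0.416, -0.644, -0.642], [0.361, 0.53, -0.767]], 't': [-0.487, 0.304, 0.85]}
0.1
```

View pics/top0.png

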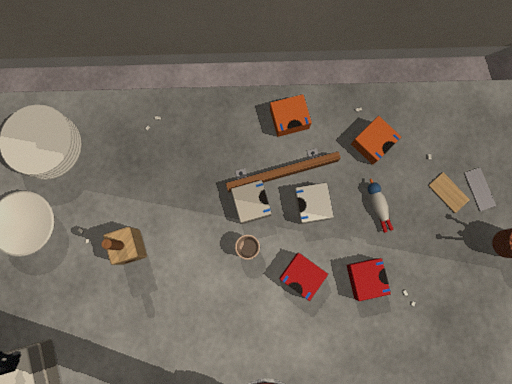

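View pics/side0.png

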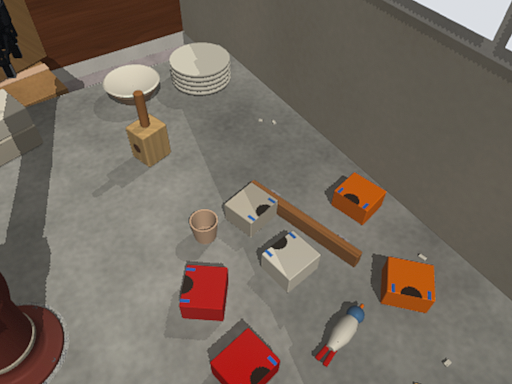

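The top view shows the fixed half at about (252,202), the loose half at (314,203), the board from (228,187) to (338,157), the cup at (247,246) and the bird at (380,204). I'll zoom in.

```bash
cat > h.py <<'E'
from station import r
import cv2, numpy as np
def ray(name,uv,z,cal=None):
    c=cal or r.get_calibration(name); R=np.array(c["R"]);t=np.array(c["t"])
    uv=np.atleast_2d(np.array(uv,float))
    d=np.c_[(uv[:,0]-c["cx"])/c["fx"],(uv[:,1]-c["cy"])/c["fy"],np.ones(len(uv))]@R
    o=-R.T@t
    return o+d*((z-o[2])/d[:,2])[:,None]
def proj(name,X,cal=None):
    c=cal or r.get_calibration(name)
    p=np.atleast_2d(X)@np.array(c["R"]).T+np.array(c["t"])
    return np.c_[p[:,0]/p[:,2]*c["fx"]+c["cx"],p[:,1]/p[:,2]*c["fy"]+c["cy"]]
E
python3 - <<'E'
from h import *
im=cv2.imread("pics/top0.png")
c=cv2.resize(im[145:270,215:405],None,fx=4,fy=4,interpolation=cv2.INTER_CUBIC)
cv2.imwrite("pics/topc.png",c)
hsv=cv2.cvtColor(im,cv2.COLOR_BGR2HSV)
for v in (150,165,180,190,200):
    m=((hsv[...,2]>v)&(hsv[...,1]<70)).astype(np.uint8); m[:140]=0;m[280:]=0;m[:,:215]=0;m[:,350:]=0
    for k in cv2.findContours(m,cv2.RETR_EXTERNAL,cv2.CHAIN_APPROX_NONE)[0]:
        if cv2.contourArea(k)>150: print(v,cv2.contourArea(k),cv2.minAreaRect(k),ray("top",cv2.minAreaRect(k)[0],.06).round(4))
E
```

```text
150 894.5 ((314.42706298828125, 202.10609436035156), (35.3253173828125, 31.465024948120117), 79.50852966308594) [[ 0.5866 -0.1498  0.06  ]]
150 846.5 ((251.06602478027344, 200.9811248779297), (34.34014129638672, 31.73029136657715), 74.05460357666016) [[0.5944 0.0256 0.06  ]]
165 435.0 ((252.66983032226562, 206.09432983398438), (23.351295471191406, 31.455564498901367), 74.05460357666016) [[0.58   0.0215 0.06  ]]
165 867.0 ((314.3513488769531, 202.10809326171875), (34.52378463745117, 31.564605712890625), 80.53767395019531) [[ 0.5866 -0.1496  0.06  ]]
180 386.5 ((252.50384521484375, 206.1807861328125), (23.06662368774414, 30.6970272064209), 74.74488067626953) [[0.5797 0.022  0.06  ]]
180 467.0 ((314.39190673828125, 202.3513641357422), (34.03059005737305, 30.57821273803711), 80.53767395019531) [[ 0.586  -0.1496  0.06  ]]
```

View pics/topc.png

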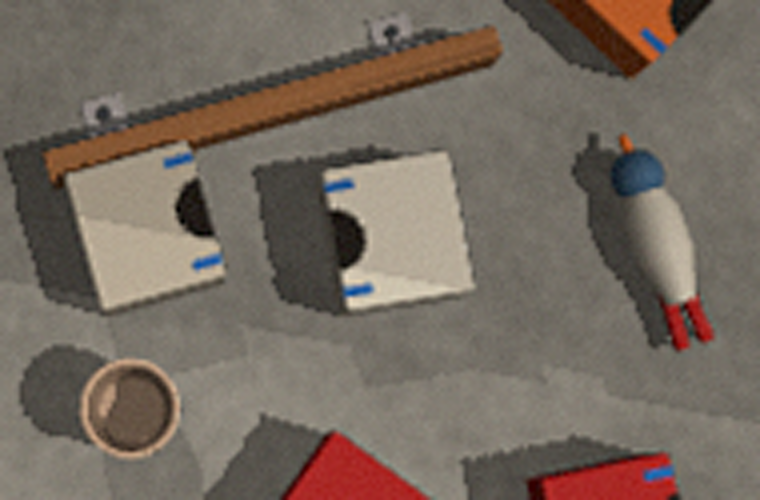

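The crop shows the joint faces at about u 190–225 (fixed half) and u 323–347 (loose half). The gap is about 60 mm, and the front and right sides of the loose half are free. Next I'll fit poses from the corner pixels.

```bash
python3 - <<'E'
from h import *
def fit(px,loc,z=.06):
    P=ray("top",np.c_[215+np.array(px)[:,0]/4-.4,145+np.array(px)[:,1]/4-.4],z)[:,:2]
    L=np.array(loc,float); a=P-P.mean(0); b=L-L.mean(0)
    th=np.arctan2((b[:,0]*a[:,1]-b[:,1]*a[:,0]).sum(),(a*b).sum())
    R=np.array([[np.cos(th),-np.sin(th)],[np.sin(th),np.cos(th)]])
    t=P.mean(0)-R@L.mean(0); return th,t,np.linalg.norm(L@R.T+t-P,axis=1)
thF,tF,e=fit([(190,140),(225,277),(103,310),(67,172)],[(0,0),(-.1,0),(-.1,.09),(0,.09)]);print("fix",thF,tF,e.round(4))
thL,tL,e=fit([(323,172),(447,153),(474,291),(347,310)],[(.05,.045),(.05,-.045),(-.05,-.045),(-.05,.045)]);print("loose",thL,tL,e.round(4))
R=np.array([[np.cos(thF),-np.sin(thF)],[np.sin(thF),np.cos(thF)]])
print("loose in fix",R.T@(tL-tF),thL-thF)
c=lambda u,v:(215+u/4,145+v/4)
for n,p,z in(("board end front top",(497,62),.045),("cup",(131,408),.062),("bird",(655,235),.03),("red top",(335,433),.06)):
    w=ray("top",c(*p),z)[0]; print(n,w.round(3),(R.T@(w[:2]-tF)).round(3))
print(r.state()["ee_rot"].round(2).tolist(),r.state()["finger_gap"])
E
```

```text
fix 0.23070757861464833 [ 0.65413648 -0.00705537] [0.0006 0.0018 0.0013 0.001 ]
loose 0.13218194968782077 [ 0.58590686 -0.14863945] [0.0013 0.002  0.0008 0.0019]
loose in fix [-0.09879739 -0.12223096] -0.09852562892682756
board end front top [ 0.706 -0.227  0.045] [-0.    -0.226]
cup [0.468 0.038 0.062] [-0.171  0.086]
bird [ 0.581 -0.336  0.03 ] [-0.146 -0.303]
red top [ 0.447 -0.101  0.06 ] [-0.223 -0.044]
[[-0.92, 0.39, -0.0], [0.39, 0.92, -0.0], [-0.0, -0.0, -1.0]] 0.08534116002429894
```

The loose half sits at (-99,-122) mm in the fixture frame, yawed -5.6°. My plan is to push it +x to the board with two spread fingers, then +y to the joint, then check.

```bash
cat >> h.py <<'E'
TH=0.2307; TF=np.array([.6541,-.0071])
C,S=np.cos(TH),np.sin(TH)
FX=np.array([C,S,0]);FY=np.array([-S,C,0])
def W(x,y,z): return np.r_[TF,0]+x*FX+y*FY+[0,0,z]
def F(p): d=np.array(p)[:2]-TF; return np.array([d@FX[:2],d@FY[:2],p[2]])
def ori(y): y=np.array(y,float); z=np.array([0,0,-1.]); return np.c_[np.cross(y,z),y,z]
def rep(s=""):
    st=r.state(); print(s,"t%.1f"%st["t"],"F",F(st["tcp_pos"]).round(4),"force",(np.c_[FX,FY,[0,0,1]].T@st["contact_force"]).round(1),"gap",round(st["finger_gap"],3),"q7",round(st["q"][6],2))
E
python3 - <<'E'
from h import *
p=r.state()["tcp_pos"]
r.move_linear([p[0],p[1],.36],feed=.2)
r.gripper_to(.045)
r.move_to(W(-.187,-.120,.33),ori(FY)); rep("above")
r.move_linear(W(-.187,-.120,.08),feed=.2)
print(r.move_linear(W(-.187,-.120,.03),feed=.08,max_force=8)); rep("down")
for n in("top","wrist"): cv2.imwrite(f"pics/{n}1.png",r.get_image(n)[:,:,::-1])
a=cv2.imread("pics/top1.png")[140:290,200:360];a=cv2.resize(a,None,fx=2.5,fy=2.5);b=cv2.resize(cv2.imread("pics/wrist1.png"),(400,300))
h=np.zeros((375,800,3),np.uint8);h[:,:400]=a;h[:300,400:]=b;cv2.imwrite("pics/c1.png",h)
E
```

```text
above t4.1 F [-0.1864 -0.1192  0.3299] force [-0.4  0.3 -0.2] gap 0.045 q7 2.3
False
down t6.3 F [-0.1869 -0.1203  0.0302] force [ 0.7 -1.1  0.3] gap 0.045 q7 2.54
```

View pics/c1.png

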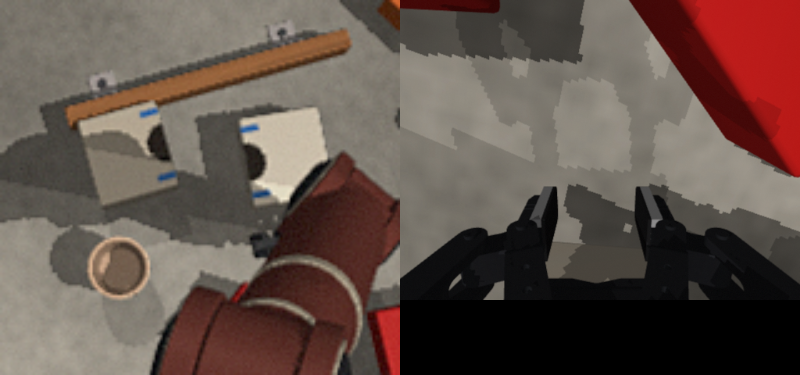

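The fingers are down in front of the loose half and clear of the red blocks. In the left pane the cup at (120,268) is untouched. Now the +x push.

```bash
python3 - <<'E'
from h import *
print(r.move_linear(W(-.130,-.120,.03),feed=.04,max_force=25)); rep("mid")
print(r.move_linear(W(-.105,-.120,.03),feed=.02,max_force=16)); rep("end")
f=F(r.state()["tcp_pos"])
r.move_linear(W(f[0]-.04,f[1],.03),feed=.1); rep("back")
r.move_linear(W(f[0]-.04,f[1],.2),feed=.2)
q=r.state()["q"]
for s in(1,-1):
    k=r.solve_ik(W(-.05,-.215,.2),ori(s*FX)); print(s,None if k is None else np.round(k,2))
print(np.round(q,2))
E
```

```text
False
mid t8.0 F [-0.1298 -0.1198  0.0301] force [-1.8  0.7 -1.3] gap 0.045 q7 2.46
False
end t9.4 F [-0.1108 -0.1204  0.0295] force [-13.   -0.6   5.8] gap 0.045 q7 2.43
back t10.0 F [-0.1486 -0.1205  0.0304] force [-1. -0. -1.] gap 0.045 q7 2.49
1 [-0.12  0.88  0.89  1.36 -0.69  1.23  1.06]
-1 [-0.19  0.97  1.13  1.36 -0.88  1.34 -1.96]
[-0.06  0.57  0.48  1.77 -0.32  0.88  2.37]
```

Contact came at TCP x = -0.111, so with the 11 mm half pad the face is at -0.100, where the board stops the block. Next I'll move to the right side, look, and push +y.

```bash
python3 - <<'E'
from h import *
r.move_to(W(-.055,-.215,.2),ori(FX)); rep("above")
for n in("top","side"): cv2.imwrite(f"pics/{n}2.png",r.get_image(n)[:,:,::-1])
a=cv2.resize(cv2.imread("pics/top2.png")[140:290,200:360],None,fx=2.5,fy=2.5);b=cv2.resize(cv2.imread("pics/side2.png")[160:310,180:340],None,fx=2.5,fy=2.5)
cv2.imwrite("pics/c2.png",np.hstack([a,b]))
E
```

```text
above t12.2 F [-0.0556 -0.2148  0.1991] force [ 0.4  0.1 -0.8] gap 0.045 q7 1.07
```

View pics/c2.png

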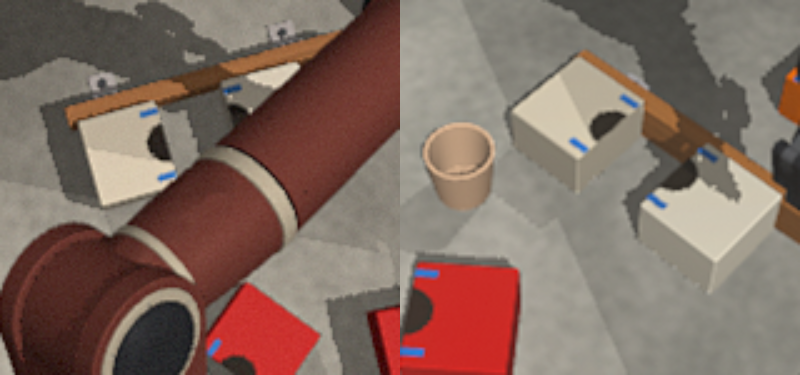

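The loose half now sits flush against the board, with about 60 mm left to the joint (side pane 640 vs 700). The right side is free, so I descend and push +y.

```bash
python3 - <<'E'
from h import *
r.move_linear(W(-.055,-.215,.09),feed=.15)
print(r.move_linear(W(-.055,-.215,.03),feed=.06,max_force=8)); rep("down")
print(r.move_linear(W(-.055,-.120,.03),feed=.04,max_force=28)); rep("mid")
print(r.move_linear(W(-.055,-.095,.03),feed=.02,max_force=18)); rep("end")
f=F(r.state()["tcp_pos"])
r.move_linear(W(f[0],f[1]-.04,.03),feed=.1); rep("back")
r.move_linear(W(f[0],f[1]-.04,.2),feed=.2)
for n in("top","side"): cv2.imwrite(f"pics/{n}3.png",r.get_image(n)[:,:,::-1])
a=cv2.resize(cv2.imread("pics/top3.png")[140:290,200:360],None,fx=2.5,fy=2.5);b=cv2.resize(cv2.imread("pics/side3.png")[160:310,180:340],None,fx=2.5,fy=2.5)
cv2.imwrite("pics/c3.png",np.hstack([a,b]))
for s in(1,-1):
    k=r.solve_ik(W(-.16,-.045,.2),ori(s*FY)); print(s,None if k is None else np.round(k,2))
E
```

```text
False
down t14.3 F [-0.0548 -0.2153  0.0305] force [-0.  -0.1 -0.4] gap 0.045 q7 1.18
False
mid t16.8 F [-0.0551 -0.1202  0.03  ] force [-2.  -3.7  0.7] gap 0.045 q7 1.13
False
end t18.2 F [-0.0536 -0.1027  0.0319] force [  1.  -15.6  -2.9] gap 0.045 q7 1.12
back t18.8 F [-0.0534 -0.1414  0.0297] force [ 0.7  1.1 -0. ] gap 0.045 q7 1.15
1 [-0.25  0.52  0.56  1.88 -0.36  0.84  2.3 ]
-1 [-0.54  0.72  1.13  1.89 -0.77  1.04 -0.42]
```

View pics/c3.png

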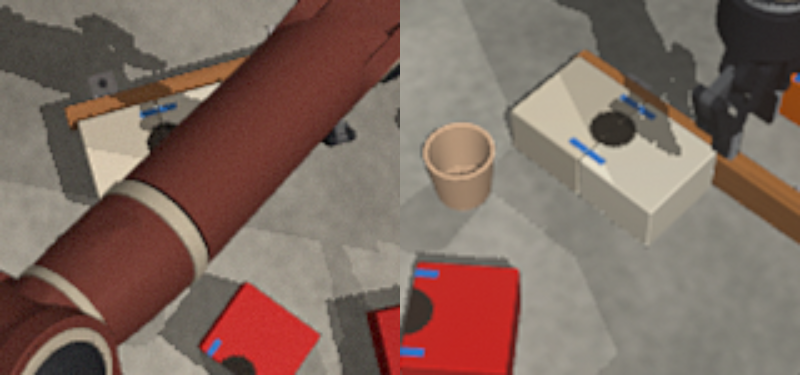

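In the side pane the joint is closed, with the mouths and strokes matching at the seam around (580,150–190). One last light +x push will seat it on the board, then a check with the wrist camera.

```bash
python3 - <<'E'
from h import *
p=r.state()["tcp_pos"]
r.move_to(W(-.165,-.052,.2),ori(-FY)); rep("above")
r.move_linear(W(-.165,-.052,.09),feed=.15)
print(r.move_linear(W(-.165,-.052,.03),feed=.06,max_force=8)); rep("down")
print(r.move_linear(W(-.120,-.052,.03),feed=.04,max_force=12)); rep("mid")
print(r.move_linear(W(-.104,-.052,.03),feed=.015,max_force=18)); rep("end")
f=F(r.state()["tcp_pos"])
r.move_linear(W(f[0]-.04,f[1],.03),feed=.1); rep("back")
r.move_linear(W(f[0]-.04,f[1],.22),feed=.2)
for n in("wrist","side"): cv2.imwrite(f"pics/{n}4.png",r.get_image(n)[:,:,::-1])
b=cv2.resize(cv2.imread("pics/side4.png")[170:290,210:330],(400,400),interpolation=cv2.INTER_CUBIC)
a=cv2.resize(cv2.imread("pics/wrist4.png"),(400,300)); a=np.vstack([a,np.zeros((100,400,3),np.uint8)])
cv2.imwrite("pics/c4.png",np.hstack([a,b]))
E
```

```text
above t21.2 F [-0.1647 -0.0522  0.1999] force [0.3 0.2 0.3] gap 0.045 q7 -0.4
False
down t23.2 F [-0.1648 -0.0522  0.0303] force [ 0.3  0.1 -0.1] gap 0.045 q7 -0.14
False
mid t24.5 F [-0.1204 -0.0521  0.03  ] force [ 0.9  0.4 -0. ] gap 0.045 q7 -0.25
False
end t25.7 F [-0.1124 -0.0523  0.0294] force [-15.2   0.9   5.9] gap 0.045 q7 -0.29
back t26.4 F [-0.1512 -0.0523  0.0301] force [ 0.2 -0.1 -0.2] gap 0.045 q7 -0.17
```

View pics/c4.png

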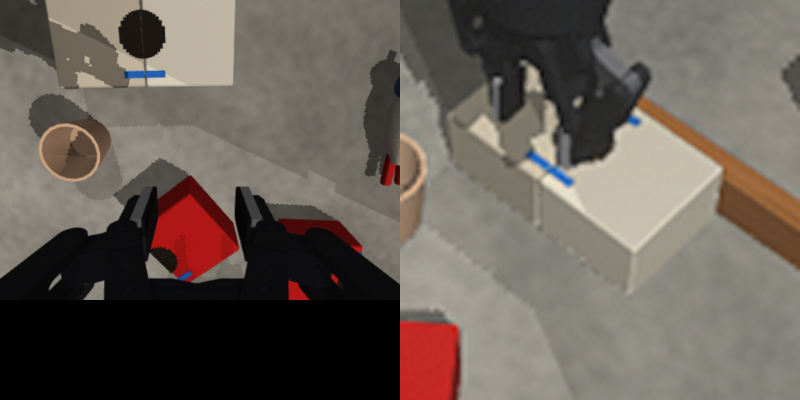

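The wrist view shows the mouth whole at (142,33) and the stroke continuous at (145,74). The front edges are level at row 86. I'll take a closer look straight down at the seam.

```bash
python3 - <<'E'
from h import *
r.move_linear(W(-.09,-.03,.25),feed=.15); rep()
c=r.get_calibration("wrist"); im=r.get_image("wrist")[:,:,::-1]
cv2.imwrite("pics/w5.png",im)
u=proj("wrist",[W(0,0,.06),W(-.1,0,.06),W(-.1,-.09,.06),W(0,-.09,.06)],c);print(u.round(1))
x0,y0=np.maximum(u.min(0)-[60,25],0).astype(int); x1,y1=(u.max(0)+25).astype(int)
k=im[y0:y1,x0:x1]; s=min(800/k.shape[1],600/k.shape[0]); print(x0,y0,s)
cv2.imwrite("pics/c5.png",cv2.resize(k,None,fx=s,fy=s,interpolation=cv2.INTER_CUBIC)[:600,:800])
E
```

```text
t28.2 F [-0.0911 -0.0303  0.2494] force [-0.9  0.6  0.1] gap 0.045 q7 -0.58
[[215.   66.1]
 [218.5 179.3]
 [314.5 179.1]
 [320.6  65.8]]
154 40 3.658536585365854
```

View pics/c5.png

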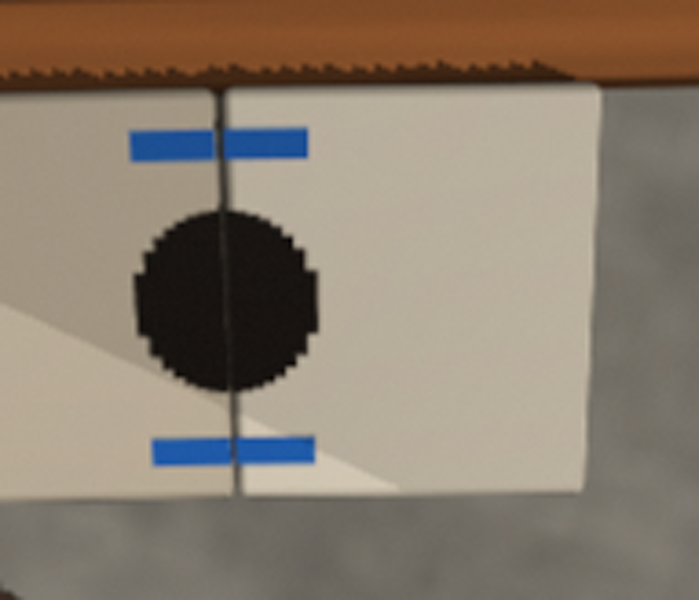

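The mouths and strokes match and the board side is flush. The seam looks slightly wider at the back (about 10 px against 6 px in the crop), so there may be around 1 mm of wedge. I'll push +y again with the fingers closed so the block can align freely, then remeasure.

```bash
python3 - <<'E'
from h import *
r.gripper_to(0.0)
r.move_to(W(-.042,-.145,.2),ori(FX)); rep("above")
r.move_linear(W(-.042,-.145,.09),feed=.2)
print(r.move_linear(W(-.042,-.145,.03),feed=.08,max_force=8)); rep("down")
print(r.move_linear(W(-.042,-.108,.03),feed=.05,max_force=12)); rep("mid")
print(r.move_linear(W(-.042,-.088,.03),feed=.02,max_force=24)); rep("end")
f=F(r.state()["tcp_pos"])
r.move_linear(W(f[0],f[1]-.04,.03),feed=.12)
r.move_linear(W(f[0],f[1]-.04,.2),feed=.25)
r.move_to(W(-.09,-.03,.25),ori(-FY)); rep()
im=r.get_image("wrist")[:,:,::-1]; cv2.imwrite("pics/w6.png",im)
k=im[40:204,154:345];cv2.imwrite("pics/c6.png",cv2.resize(k,None,fx=3.6585,fy=3.6585,interpolation=cv2.INTER_CUBIC)[:600,:800])
# seam darkness integral (px) along rows
for n in("w5","w6"):
    g=cv2.imread(f"pics/{n}.png",0).astype(float); o=[]
    for y in list(range(68,73))+list(range(87,94))+list(range(150,156))+list(range(168,173)):
        w=g[y,203:230]; b=np.median(w); o.append(((b-w).clip(8)-8).sum()/b)
    print(n,np.round(o,1))
E
```

```text
above t30.0 F [-0.0419 -0.1446  0.2   ] force [ 1.1 -0.8  0.5] gap 0.0 q7 0.83
False
down t31.6 F [-0.0417 -0.1454  0.0304] force [-0.1 -0.  -0.3] gap 0.0 q7 0.94
False
mid t32.5 F [-0.0421 -0.1085  0.0301] force [0.1 0.3 0.5] gap 0.0 q7 0.91
False
end t33.7 F [-0.0411 -0.1022  0.0328] force [  2.  -17.9  -2.7] gap 0.0 q7 0.89
 t36.4 F [-0.0902 -0.03    0.2491] force [ 0.2 -0.6 -1.2] gap -0.0 q7 -0.6
w5 [1.7 1.7 1.7 1.7 1.8 1.4 1.5 1.5 1.5 1.5 1.5 1.5 1.5 1.4 1.3 1.2 1.  1.
 1.  0.9 0.9 0.9 0.8]
w6 [1.3 1.3 1.2 1.1 1.1 1.2 1.2 1.2 1.2 1.1 1.1 1.1 1.5 1.4 1.3 1.2 1.  0.9
 0.8 1.  0.9 0.9 0.8]
```

View pics/c6.png

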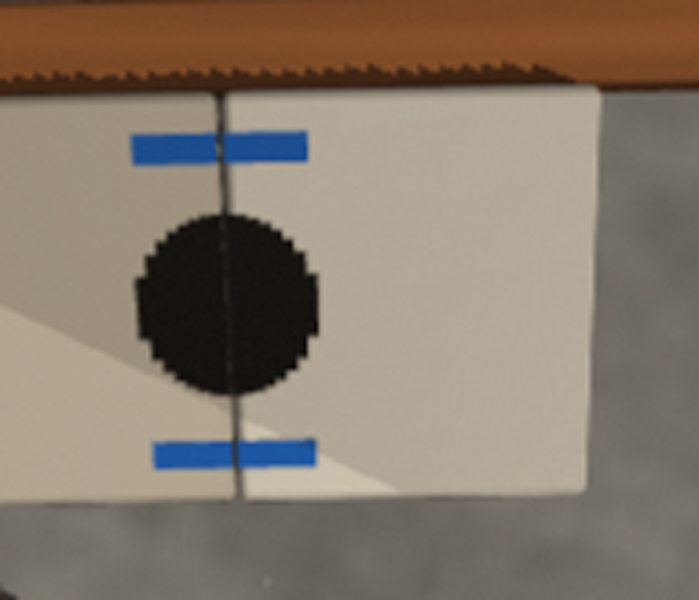

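The seam is now thin and even (about 1.1 px at the back, 0.9 px at the front). The mouth is a full circle and the strokes line up. The back and front edges are level with the fixed half, so the block is flush at the board. Handing in.

```bash
python3 -c "
from h import *
print(r.job_done()); print(r.state()['t'])"
```

```text
the job is handed in; nothing more can be done
None
the job is handed in; nothing more can be done
```

The mould is closed and the job handed in at about 36 s: the last wrist-camera picture shows a thin, even joint seam with mouths and strokes matching and the back end flush with the board. The arm never went near the cup, bird or mallet.

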